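Fetch test strips from a tilt-out bin

TASK

On the lab bench, tilt the bin with the blue handle forward as far as it goes, take out the blue-capped test-strip canister and set it down gently in the steel tray, standing or lying. Leave that bin tilted out and the yellow and red bins shut.

Things in the scene. Friction and masses are not known exactly. Their poses are not given: they have to be found in the camera images.
- bin_blue (a joint): tilt of the bin with blue front and handle: 0 = shut, 0.65 rad (37 deg) = fully forward, at its stop. One of three like bins (blue, yellow, red, any order) side by side, 150 mm apart, in clear-roofed housings 138 mm high. It pivots on the bottom edge of its front, 48 mm above the bench, stays where it is left and moves with about 5 N at the handle. Inside 56 mm deep, 133 mm wide (y).
- blue_handle (a point): middle of the blue bin's handle bar (round, 10 mm thick, 60 mm long over all, level), 45 mm out from the bin's front, 36 mm above its 72 mm high rim; 40 mm free behind the bar; an arm at each end. Frame turns with the bin: y along the bar; bin shut: x level from bar into the bin, z up. Pivot line in it: x +45, z -108 mm. Fully out, the bar is 56 mm nearer the robot and 49 mm lower.
- blue_canister (a point): centre (half-way up) of the canister: closed cylinder 36 mm across, 60 mm tall, white with blue cap and band, 50 to 100 g; z axis along it towards the cap. It stands in the blue bin under the clear roof; with the bin out it leans on the bin's front wall, cap up and towards the robot near the bin's rim, axis some 35 to 50 deg from upright.
- tray: open steel tray fixed on the bench, 170 mm (its x) by 150 mm (its y), 30 mm high, walls and floor 4 mm thick; origin at the centre of its underside
- bin_yellow (a joint): joint of the yellow tilt-out bin, of the same make as the blue one: 0 = shut, positive as it tilts out. It stays shut.
- bin_red (a joint): joint of the red tilt-out bin, of the same make as the blue one: 0 = shut, positive as it tilts out. It stays shut.
Not all that is in view belongs to the job. There is more than one size of the tray; the one meant has the size given above.

How it is judged:
By the outcome, as a careful person would: the job done as asked, in the order asked, and still so for the second after the job is handed in, with the robot touching nothing.
It also fails if it takes over 64 s, if anything falls off the work surface, if the arm or the gripper's body presses on something with over 40 N, if the wrist force passes 120 N, or if a joint passes its speed limit or range.

ROBOT

A 6-joint arm with a two-finger parallel gripper is mounted at the origin on the work surface. World frame = base frame: x ahead of the robot, y to its left, z up, the work surface at z = 0. Lengths are in m, angles in rad, forces in N, time in s.
With the tool pointing down it reaches from about 0.35 to 0.975 m from the base axis. Payload 4.9 kg.
Tool frame: the origin (TCP) lies on the centre line of the jaws, within the pads' length; the fingertips stand 14 mm ahead of it and the grasp point (between the pads) lies 5 mm behind it (nose_length is the distance from the TCP to the fingertips, in m); y points along the fingers, x is the direction in which the jaws open and shut, and the axes are right-handed (so a half turn about y gives the same grasp; the last joint's range is limited). The gripper opens to 85 mm and grips with 20 to 120 N. Pads are 22 mm wide; open, the fingers measure 114 mm over their backs; the gripper's body (76 mm by 85 mm) begins 54 mm behind the grasp point. The pads swing forward as they close: fully open they stand 13 mm farther back than shut.
Start: joints at [1.002, 0.053, 1.613, -0, 1.476, -0.119], TCP at [0.272, 0.563, 0.245] pointing down, gripper open.
Joint ranges: [-3.01, 3.01], [-1.01, 2.22], [0.06, 2.58], [-1.02, 4.17], [0.09, 2.62], [-3.14, 3.14]. Speed limits (rad/s): [2.57, 2.57, 3.14, 3.14, 3.14, 3.14].

INTERFACE

Orientations are given as a rotation vector (axis times angle).
In Python, from station import get_obs, get_image, finish_job, nose_length gives the robot as it stands.
- The arm moves only by the tool send_rows, never from a script. Its argument "deltas" is a list of rows, each a list of 7 numbers: the gripper's target within -1 to 1 (fully open at 1, half-way at 0, shut at -1), then the shift along the tool's x, y, z in m, then the turn, a rotation vector about the tool's x, y, z in degrees. In form: [[hand, tx, ty, tz, wx, wy, wz], ...]. A call has exactly 10 rows; each row is the pose to reach, as a shift and turn from the pose commanded when the call began, along the tool's axes at that moment; what a row does not reach only later rows make up. A row lasts 1/8 s, in which the tool goes at most 62.5 mm and 10.7 degrees, less where a joint would pass 70% of its speed; a pose out of reach is approached as far as the arm can. A call with a gripper value outside its range is refused whole. The fingers move at their own pace and stop on an object; "newtons" is the grip in N (left out, the last holds). Time passes only in rows, so rows that repeat a pose let the fingers close, or fill a call up. It gives the time, the measured TCP pose, the force and the opening at its end, in the units of the state.
- get_obs(): the state, without advancing time (a new reading comes with each control period).
- get_image(name): name is "side" or "top" or "wrist"; returns a dict with "frame" (420x560x3 uint8, red, green, blue), "mtx" (3x3 intrinsics, pixels), "rvec" (rotation vector, rad) and "tvec" (3), from world to camera coordinates, as OpenCV has them. Camera axes: x right, y down, z forward; pixel columns grow to the right and rows downward; lengths in m; the calibration is good to about 2 mm. A picture is of the moment at which its call begins. There is no depth.
- finish_job(): hands the job in, once; it reports no verdict.
The state is a dict: "t": time; "q": joint angles; "dq": joint speeds; "effort": joint torques, N m; "tool_pos": TCP position; "tool_rot": TCP orientation; "contact_force": force on the tool from outside, world axes, zero at the start; "wrist_torque": the same for the moment, N m; "opening": finger opening in m.
Only numpy, scipy, OpenCV 4.12 (cv2) and the standard library are available. Lean on these libraries where they do the work, as an engineer would, in place of code of your own. Each camera call takes 0.05 s, during which the arm holds its last target.

## Working session

There is one attempt and no reset: what is moved stays moved. The work goes in short steps, Python scripts to look and compute and a tool call to move; the robot and the scene stay as the last step left them, time stands still between calls to the robot, and variables do not carry over. Pictures are saved under pics/ and viewed, and the job is handed in when it is done.

Besides the shell and the picture viewer there is one more tool, called after "Request:" as name(argument=value, ...) on one line, values as JSON. send_rows: Moves the arm, as the interface text tells. Its arguments: {"type":"object","properties":{"deltas":{"type":"array"},"newtons":{"type":"number"}},"required":["deltas"]}

```bash
ls; mkdir -p pics
python3 - <<'E'
from station import *
import cv2
o=get_obs();print(o, nose_length)
for n in ["side","top","wrist"]:
    im=get_image(n);cv2.imwrite(f"pics/{n}0.png",im["frame"][:,:,::-1]);print(n,im["mtx"].tolist(),im["rvec"],im["tvec"])
E
```

```text
pics
{'t': 0.0, 'q': array([ 1.00198323e+00,  5.33626898e-02,  1.61428299e+00, -8.20502357e-06,
        1.47598785e+00, -1.19007155e-01]), 'dq': array([ 0.00139105,  0.00209692,  0.00191843,  0.000218  ,  0.00070547,
       -0.00073757]), 'effort': array([-2.45037845e-03, -3.93675935e+01, -3.70174456e+01, -2.86810337e-04,
        7.08468579e-03, -1.14544201e-05]), 'tool_pos': array([0.2714315 , 0.56233149, 0.24406595]), 'tool_rot': array([-1.38994195, -0.87042033,  0.87344105]), 'contact_force': array([-0.20083972,  0.24031635,  0.53470612]), 'wrist_torque': array([0.01738798, 0.05037129, 0.03209382]), 'opening': 0.08529960529342087} 0.014
side [[495.7871936707692, 0.0, 281.6472918851763], [0.0, 495.7871936707692, 208.9763065805751], [0.0, 0.0, 1.0]] [ 2.23731068 -0.82042991  0.32513353] [-0.37028462  0.26749735  0.87574838]
top [[401.5787662263222, 0.0, 283.409405556548], [0.0, 401.5787662263222, 210.15440041682072], [0.0, 0.0, 1.0]] [ 2.1645946  -2.12323859  0.1419421 ] [-0.05515199  0.48856349  0.85990877]
wrist [[299.4514542964589, 0.0, 278.4387489331877], [0.0, 299.4514542964589, 208.2322316084355], [0.0, 0.0, 1.0]] [-2.41990722 -1.5179699  -0.2468074 ] [-0.62381151 -0.04101849  0.37961206]
```

View pics/side0.png

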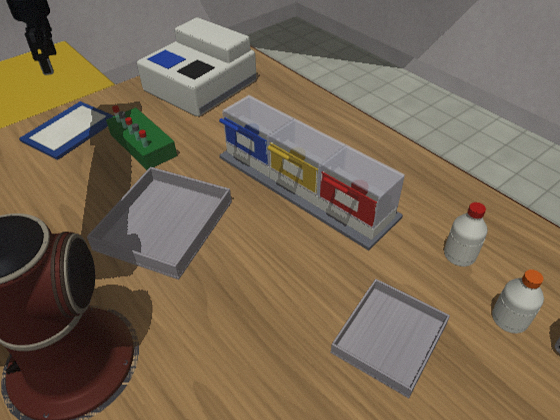

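View pics/top0.png

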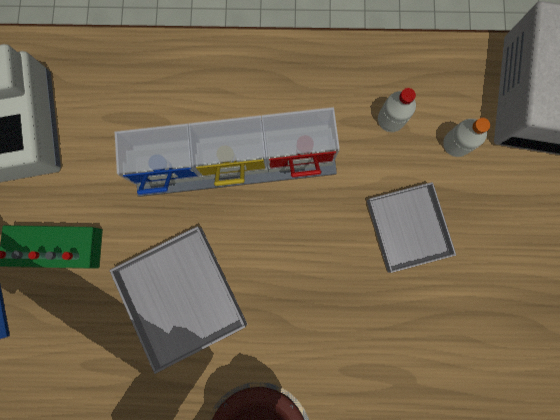

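View pics/wrist0.png

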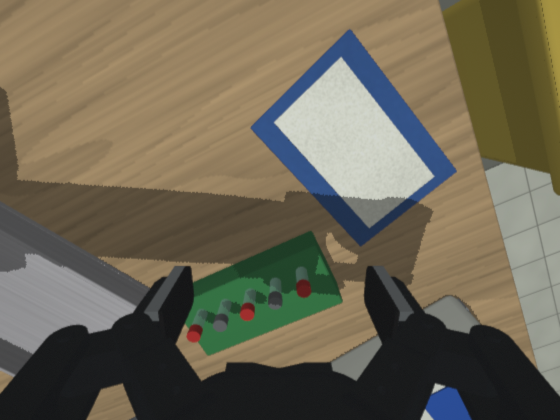

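The side view shows the blue bin at about (245,140), yellow at (293,170) and red at (348,198), with two trays. In the top view the blue handle is at (155,188), the large tray at (180,300) and the small tray at (411,228). I'll enlarge and measure.

```bash
cat > h.py <<'E'
import numpy as np, cv2
from scipy.spatial.transform import Rotation as R
from station import *
def ray(im,uv):
    Rm=cv2.Rodrigues(np.array(im["rvec"],float))[0];t=np.array(im["tvec"],float)
    c=-Rm.T@t; d=Rm.T@np.linalg.inv(im["mtx"])@np.array([uv[0],uv[1],1.]); return c,d/np.linalg.norm(d)
def onz(im,uv,z):
    c,d=ray(im,uv);return c+d*(z-c[2])/d[2]
def tri(pairs):
    A=np.zeros((3,3));b=np.zeros(3)
    for im,uv in pairs:
        c,d=ray(im,uv);P=np.eye(3)-np.outer(d,d);A+=P;b+=P@c
    x=np.linalg.solve(A,b)
    res=[np.linalg.norm((np.eye(3)-np.outer(d,d))@(x-c)) for c,d in (ray(i,u) for i,u in pairs)]
    return x,res
def proj(im,p):
    return cv2.projectPoints(np.array(p,float).reshape(-1,3),np.array(im["rvec"],float),np.array(im["tvec"],float),im["mtx"],None)[0].reshape(-1,2)
def crop(im,x0,y0,w,h,s,name):
    f=im["frame"][y0:y0+h,x0:x0+w,::-1];cv2.imwrite(name,cv2.resize(f,None,fx=s,fy=s,interpolation=cv2.INTER_CUBIC))
E
python3 - <<'E'
from h import *
s=get_image("side");t=get_image("top")
crop(t,105,100,130,100,6,"pics/t1.png");crop(s,210,90,130,100,6,"pics/s1.png")
crop(t,100,170,360,210,2.2,"pics/t2.png")
E
```

```text
(no output)
```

View pics/t1.png

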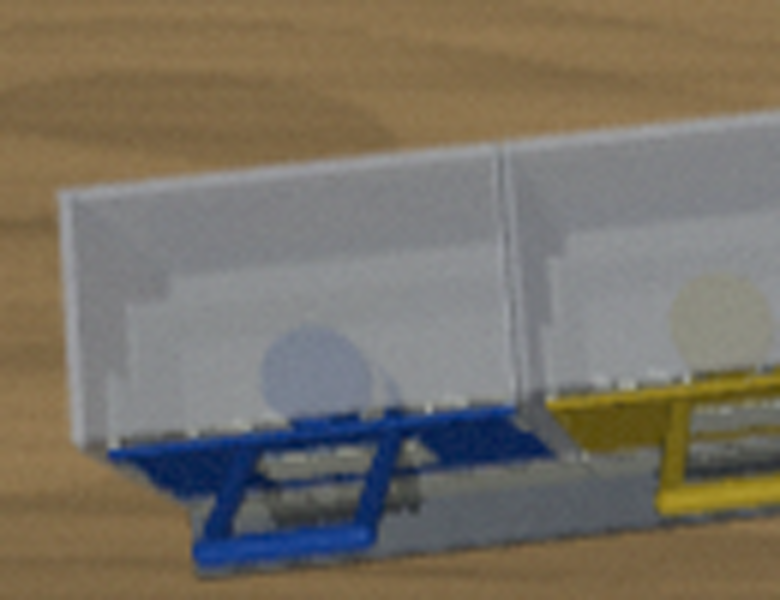

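View pics/s1.png

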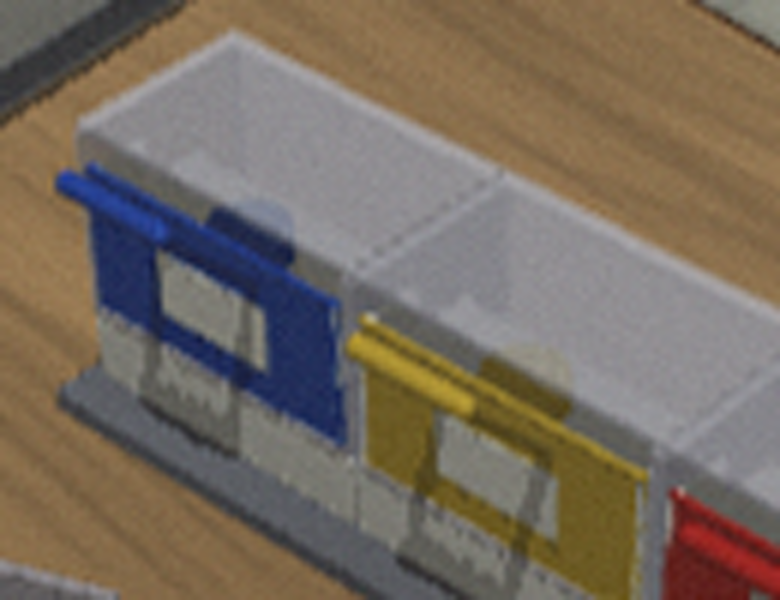

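View pics/t2.png

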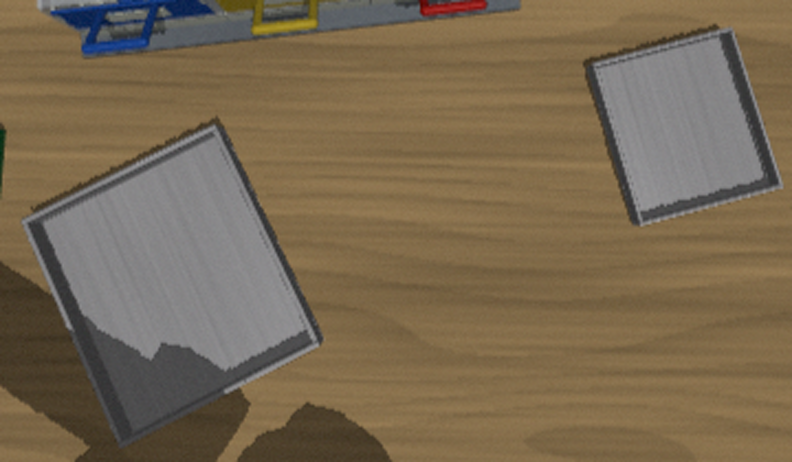

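Run:
```python
from h import *
np.set_printoptions(precision=4,suppress=True)
s=get_image("side");t=get_image("top")
T=lambda u,v:(105+u/6,100+v/6); S=lambda u,v:(210+u/6,90+v/6)
print("handle",tri([(t,T(284,545)),(s,S(113,207))]))
for a,b in [((196,553),(62,180)),((372,537),(166,231))]:
    print("end",tri([(t,T(*a)),(s,S(*b))]), onz(t,T(*a),.156))
print("mid z156",onz(t,T(284,545),.156),onz(s,S(113,207),.156))
for uv in [(62,190),(502,148),(75,445),(520,405)]: print("roof",onz(t,T(*uv),.138))
for n,cs in [("big",[(25,220),(216,125),(320,340),(122,440)]),("small",[(587,63),(730,30),(780,187),(638,224)])]:
    P=np.array([onz(t,(100+u/2.2,170+v/2.2),.03) for u,v in cs]);print(n,P,P.mean(0),np.linalg.norm(np.roll(P,-1,0)-P,axis=1))
print("canister cap",[onz(t,T(317,370),z) for z in (.10,.11,.12)])
```

```text
handle (array([0.5056, 0.2073, 0.1569]), [np.float64(0.000525806986214073), np.float64(0.0005258069862141591)])
end (array([0.5028, 0.2364, 0.1548]), [np.float64(0.0004728419324835248), np.float64(0.00047284193248335306)]) [0.5022 0.2362 0.156 ]
end (array([0.5081, 0.1776, 0.1611]), [np.float64(0.0007639513029652253), np.float64(0.0007639513029652264)]) [0.5085 0.1795 0.156 ]
mid z156 [0.5053 0.2079 0.156 ] [0.5067 0.208  0.156 ]
roof [0.6293 0.2974 0.138 ]
roof [0.6466 0.1491 0.138 ]
roof [0.5412 0.2861 0.138 ]
roof [0.5575 0.1384 0.138 ]
big [[0.3502 0.3299 0.03  ]
 [0.4491 0.1435 0.03  ]
 [0.24   0.0311 0.03  ]
 [0.1424 0.2191 0.03  ]] [0.2954 0.1809 0.03  ] [0.211  0.2374 0.2119 0.2355]
small [[ 0.5198 -0.2322  0.03  ]
 [ 0.5567 -0.3787  0.03  ]
 [ 0.3978 -0.4234  0.03  ]
 [ 0.3584 -0.2813  0.03  ]] [ 0.4582 -0.3289  0.03  ] [0.1511 0.1651 0.1474 0.1686]
canister cap [array([0.5782, 0.2197, 0.1   ]), array([0.5756, 0.2163, 0.11  ]), array([0.573, 0.213, 0.12 ])]
```

```bash
cat >> h.py <<'E'
np.set_printoptions(precision=4,suppress=True)
def delta(p,Rt,o=None,p0=None,R0=None):
    if p0 is None:
        o=o or get_obs();p0=o["tool_pos"];R0=R.from_rotvec(o["tool_rot"])
    d=R0.inv().apply(np.array(p)-p0); w=(R0.inv()*Rt).as_rotvec(degrees=True)
    return np.r_[d*1000,w]
BX=np.array([.9938,.111,0]);BY=np.array([-.111,.9938,0])
def ori(x,y):
    x=np.array(x,float);y=np.array(y,float);return R.from_matrix(np.c_[x,y,np.cross(x,y)])
E
python3 - <<'E'
from h import *
o=get_obs();print(R.from_rotvec(o["tool_rot"]).as_matrix())
for sg in (1,-1): print(sg,delta([.5055,.2077,.215],ori(sg*BX,[0,0,-1])))
E
```

```text
[[ 0.4347 -0.0002 -0.9006]
 [ 0.9006 -0.0004  0.4347]
 [-0.0005 -1.      0.    ]]
1 [-218.0317   30.1088 -364.9462    0.0111   57.8577   -0.0247]
-1 [-218.0317   30.1088 -364.9462   -0.0289 -122.1423   -0.0129]
```

Request:
send_rows(deltas=[[0,-22,0,0,0,0,0],[0,0,0,0,0,0,0],[0,0,0,0,0,0,0],[0,0,0,0,0,0,0],[0,0,0,0,0,0,0],[0,0,0,0,0,0,0],[0,0,0,0,0,0,0],[0,0,0,0,0,0,0],[0,0,0,0,0,0,0],[2,0,0,0,0,0,0]])

```text
out of range
```

That call was malformed: its shift was in mm and one gripper value was out of range. It was refused whole, so nothing moved. Sending the correct one in metres.

Request:
send_rows(deltas=[[0,-0.02,0.003,-0.033,0,5,0],[0,-0.045,0.006,-0.075,0,12,0],[0,-0.073,0.01,-0.121,0,19,0],[0,-0.1,0.014,-0.168,0,27,0],[0,-0.128,0.018,-0.214,0,34,0],[0,-0.155,0.021,-0.26,0,41,0],[0,-0.18,0.025,-0.302,0,48,0],[0,-0.2,0.028,-0.335,0,53,0],[0,-0.213,0.03,-0.356,0,57,0],[0,-0.218,0.03,-0.365,0,57.9,0]])

```text
t: 1.6
tool_pos: [0.5061, 0.2067, 0.2151]
tool_rot: [-1.569, -0.085, 0.086]
contact_force: [0.3, -0.4, -0.7]
opening: 0.0433
```

Run:
```python
from h import *
o=get_obs();print(o["t"],o["tool_pos"],o["opening"],o["q"],o["contact_force"]);print(R.from_rotvec(o["tool_rot"]).as_matrix())
print(delta([.5055,.2077,.148],ori(BX,[0,0,-1])))
w=get_image("wrist");cv2.imwrite("pics/w1.png",w["frame"][:,:,::-1])
s=get_image("side");crop(s,190,60,180,135,4.4,"pics/s2.png")
```

```text
1.6 [0.5061 0.2067 0.2151] 0.043283721750207456 [ 0.2516 -0.114   1.8267  0.0001  1.4293  0.1429] [ 0.2867 -0.359  -0.7134]
[[ 0.9941 -0.0004 -0.1085]
 [ 0.1085 -0.      0.9941]
 [-0.0004 -1.      0.    ]]
[-0.4554 67.1348  1.0354 -0.0019 -0.1451 -0.0233]
```

View pics/w1.png

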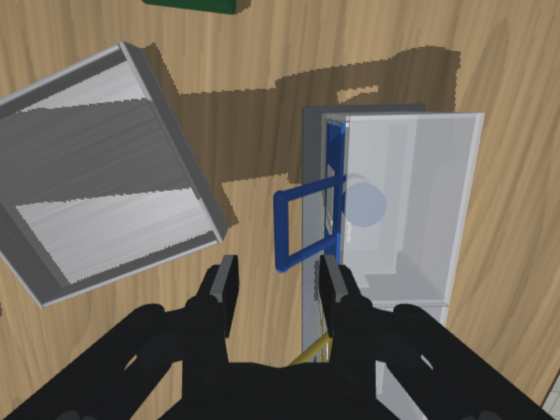

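View pics/s2.png

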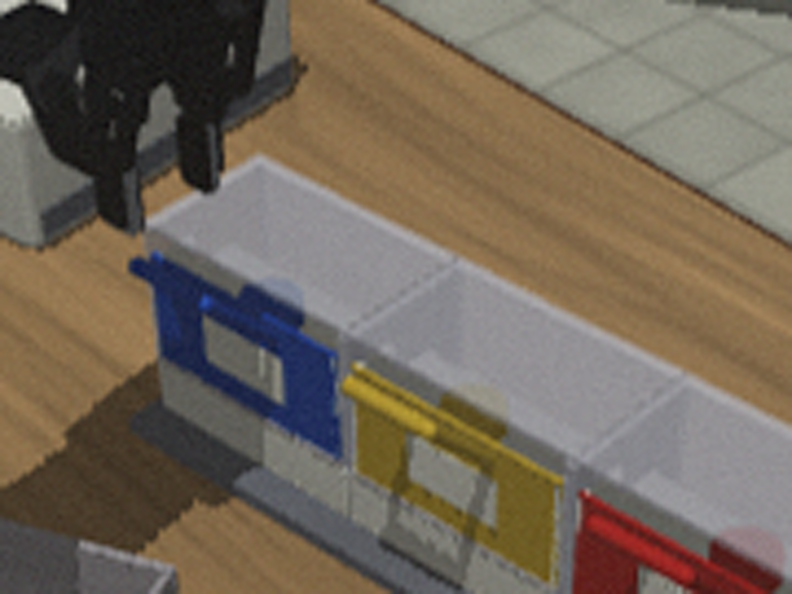

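The wrist view shows the blue bar from (281,195) to (281,268), below and between the fingers. The canister cap is at (365,205).

Run:
```python
from h import *
w=get_image("wrist")
for uv in [(281,195),(281,268),(281,231)]: print(onz(w,uv,.156))
print(onz(w,(365,205),.113))
for n in "wrist",: print(proj(w,[[.5055,.2077,.156],[.5055,.2077,.148]]))
```

```text
[0.5047 0.2349 0.156 ]
[0.5107 0.1816 0.156 ]
[0.5075 0.2097 0.156 ]
[0.575  0.2218 0.113 ]
[[277.7345 233.4311]
 [277.7379 228.9323]]
```

Request:
send_rows(deltas=[[0,0,0.006,0.001,0,0,0],[0,0,0.016,0.001,0,0,0],[0,0,0.026,0.001,0,0,0],[0,0,0.036,0.001,0,0,0],[0,0,0.046,0.001,0,0,0],[0,0,0.055,0.001,0,0,0],[0,0,0.062,0.001,0,0,0],[0,0,0.066,0.001,0,0,0],[0,0,0.067,0.001,0,0,0],[0,0,0.067,0.001,0,0,0]])

```text
t: 3.0
tool_pos: [0.5057, 0.2088, 0.1486]
tool_rot: [-1.569, -0.087, 0.086]
contact_force: [-0.3, 0.2, 0.4]
opening: 0.0428
```

Run:
```python
from h import *
w=get_image("wrist");cv2.imwrite("pics/w2.png",w["frame"][:,:,::-1])
s=get_image("side");crop(s,190,60,180,135,4.4,"pics/s3.png")
```

```text
(no output)
```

View pics/w2.png

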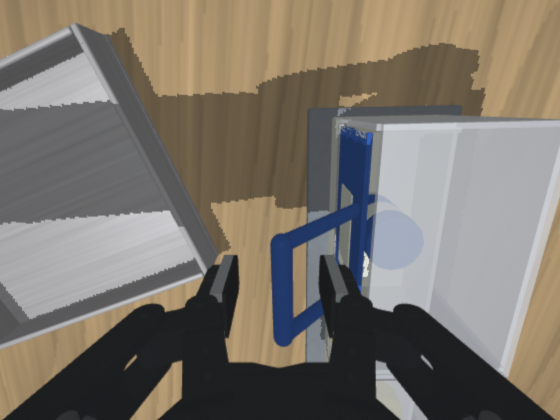

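View pics/s3.png

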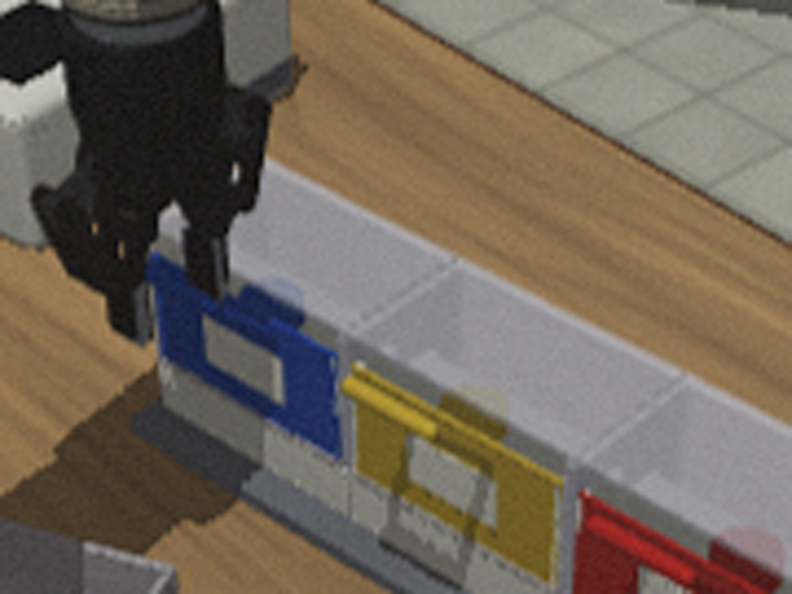

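Request:
send_rows(deltas=[[-1,0,0,0,0,0,0],[-1,0,0,0,0,0,0],[-1,0,0,0,0,0,0],[-1,0,0,0,0,0,0],[-1,0,0,0,0,0,0],[-1,-0.005,0.002,0,0,0,0],[-1,-0.011,0.005,0,0,0,0],[-1,-0.016,0.008,0,0,0,0],[-1,-0.021,0.011,0,0,0,0],[-1,-0.021,0.011,0,0,0,0]], newtons=30)

```text
t: 4.35
tool_pos: [0.4836, 0.206, 0.1366]
tool_rot: [-1.57, -0.085, 0.088]
contact_force: [1.1, -3.0, -0.6]
opening: 0.0086
```

Run:
```python
from h import *
w=get_image("wrist");cv2.imwrite("pics/w3.png",w["frame"][:,:,::-1])
```

```text
(no output)
```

View pics/w3.png

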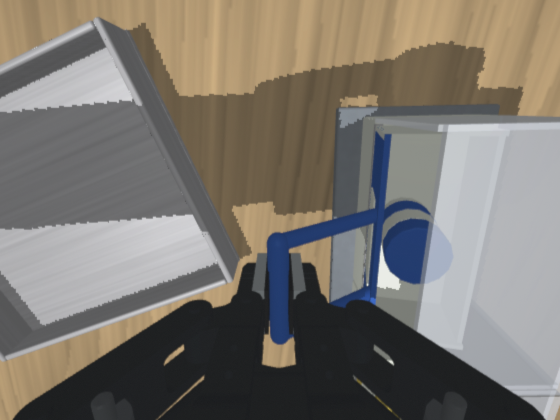

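The handle is gripped and the bin is partly tilted, with the cap now out from under the roof at (415,250). Continuing the arc to the stop.

Request:
send_rows(deltas=[[-1,-0.005,0.003,0,0,0,0],[-1,-0.009,0.007,0,0,0,0],[-1,-0.014,0.011,0,0,0,0],[-1,-0.018,0.015,0,0,0,0],[-1,-0.022,0.019,0,0,0,0],[-1,-0.026,0.024,0,0,0,0],[-1,-0.029,0.028,0,0,0,0],[-1,-0.033,0.033,0,0,0,0],[-1,-0.036,0.038,0,0,0,0],[-1,-0.037,0.041,0,0,0,0]])

```text
t: 5.65
tool_pos: [0.4516, 0.202, 0.102]
tool_rot: [-1.571, -0.093, 0.081]
contact_force: [-3.3, -10.6, 30.1]
opening: 0.009
```

Run:
```python
from h import *
w=get_image("wrist");cv2.imwrite("pics/w4.png",w["frame"][:,:,::-1]);print(get_obs()["contact_force"],get_obs()["tool_pos"])
```

```text
[-1.0162 -9.1205 20.7376] [0.4516 0.202  0.1021]
```

View pics/w4.png

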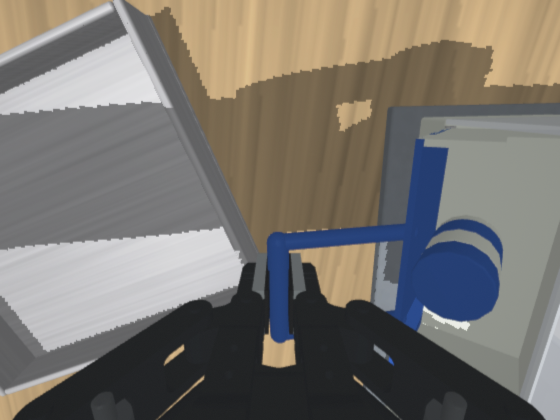

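Request:
send_rows(deltas=[[-1,0,-0.003,0,0,0,0],[0,0,-0.003,0,0,0,0],[0,0,-0.003,0,0,0,0],[0,0,-0.003,0,0,0,0],[0,0,-0.015,0,0,0,0],[0,0,-0.035,0,0,0,0],[0,0,-0.065,0,0,0,0],[0,-0.03,-0.1,0,0,0,0],[0,-0.06,-0.13,0,0,0,0],[0,-0.08,-0.14,0,0,0,0]])

```text
t: 6.95
tool_pos: [0.3682, 0.1939, 0.2397]
tool_rot: [-1.568, -0.09, 0.083]
contact_force: [-0.1, 0.1, -0.3]
opening: 0.0424
```

Run:
```python
from h import *
w=get_image("wrist");cv2.imwrite("pics/w5.png",w["frame"][:,:,::-1])
s=get_image("side");crop(s,200,90,130,100,6,"pics/s5.png");t=get_image("top");crop(t,105,100,130,100,6,"pics/t5.png")
print(get_obs()["tool_pos"])
```

```text
[0.3685 0.1938 0.2377]
```

View pics/w5.png

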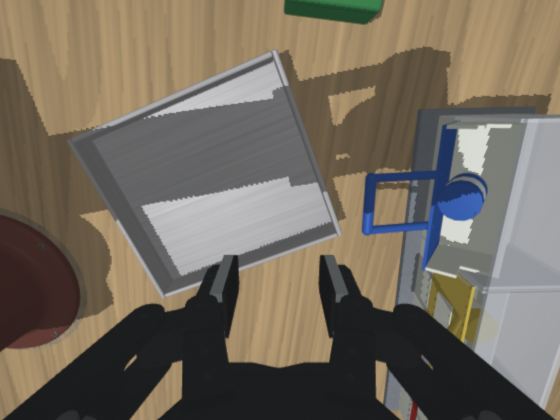

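View pics/s5.png

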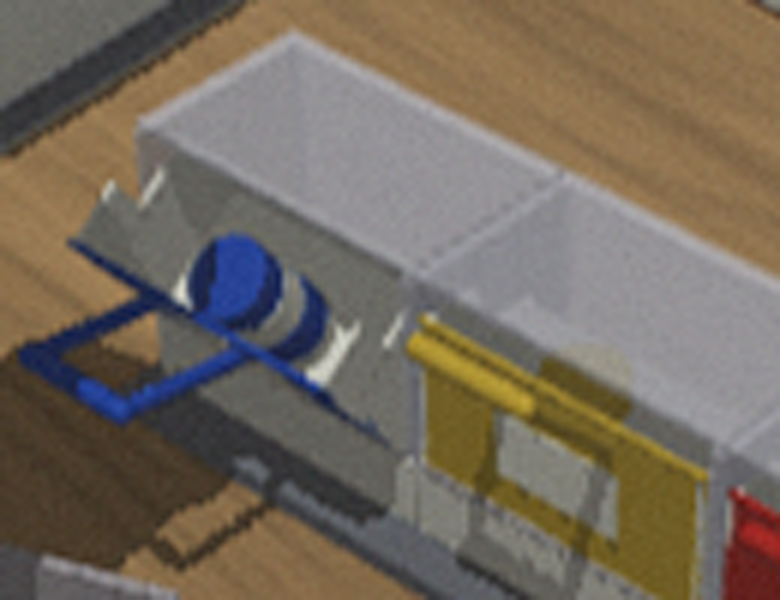

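View pics/t5.png

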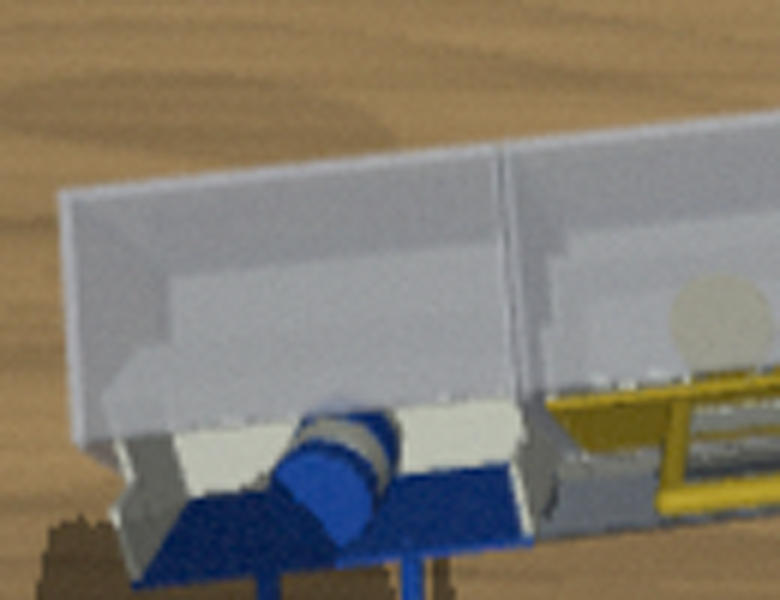

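Run:
```python
from h import *
w=get_image("wrist");t=get_image("top");s=get_image("side")
S=lambda u,v:(200+u/6,90+v/6)
bar=tri([(w,(369.5,205)),(s,S(72,384))]);print("bar",bar)
cap,_=tri([(t,(105+322/6,100+490/6)),(s,S(238,280))]);print("cap",cap,_)
crop(w,350,100,170,130,4.6,"pics/w5c.png")
crop(t,105,120,130,90,6,"pics/t5b.png")
# overlay model: cap 37deg & 45deg
for a in (37,45):
  ax=-np.sin(np.radians(a))*BX+np.cos(np.radians(a))*np.array([0,0,1]); n=np.cross(BY,ax)
  for nm,im,(x0,y0,k) in (("w",w,(350,100,4.6)),("s",s,(200,90,6)),("t",t,(105,100,6))):
    W,H=(170,130) if nm=="w" else (130,100)
    f=cv2.resize(im["frame"][y0:y0+H,x0:x0+W,::-1],None,fx=k,fy=k,interpolation=cv2.INTER_CUBIC)
    for h in (0,.0599):
      th=np.linspace(0,2*np.pi,60);P=cap-ax*h+.018*(np.outer(np.cos(th),BY)+np.outer(np.sin(th),n))
      q=((proj(im,P)-[x0,y0]+.5)*k).astype(np.int32);cv2.polylines(f,[q],True,(0,0,255) if h==0 else (0,255,0),1)
    cv2.imwrite(f"pics/ov_{nm}{a}.png",f)
f=[cv2.imread(f"pics/ov_{n}{a}.png") for a in (37,45) for n in "wst"]
f=[cv2.resize(i,(390,300)) for i in f]
cv2.imwrite("pics/ov.png",cv2.resize(np.vstack([np.hstack(f[:2]),np.hstack(f[3:5])]),(780,600)))
```

```text
bar (array([0.4508, 0.2008, 0.1066]), [np.float64(0.0009779951490008687), np.float64(0.0009779951490008617)])
cap [0.5349 0.2128 0.1059] [np.float64(0.0008369255567676976), np.float64(0.000836925556767419)]
```

View pics/ov.png

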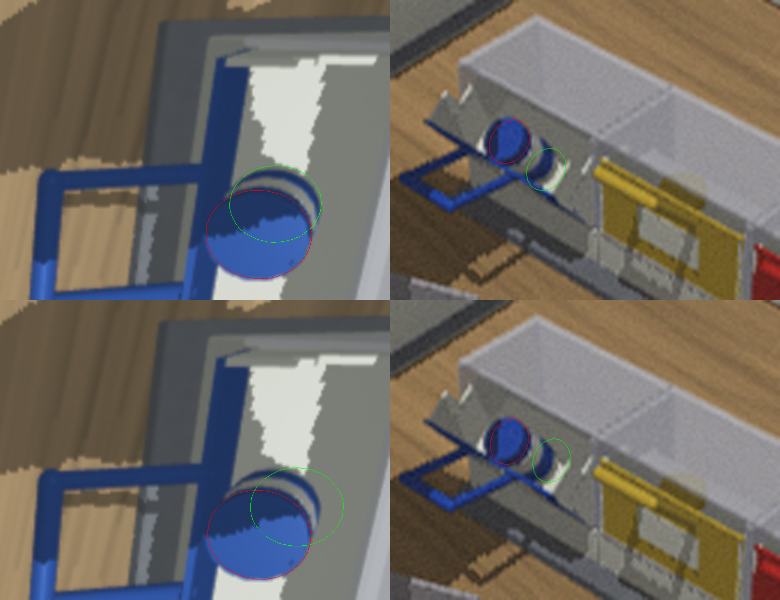

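View pics/ov_t37.png

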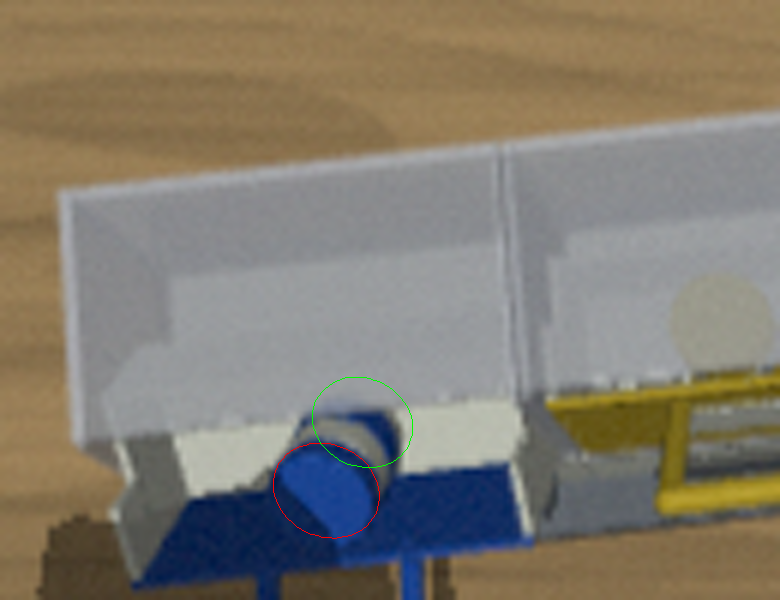

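View pics/w5c.png

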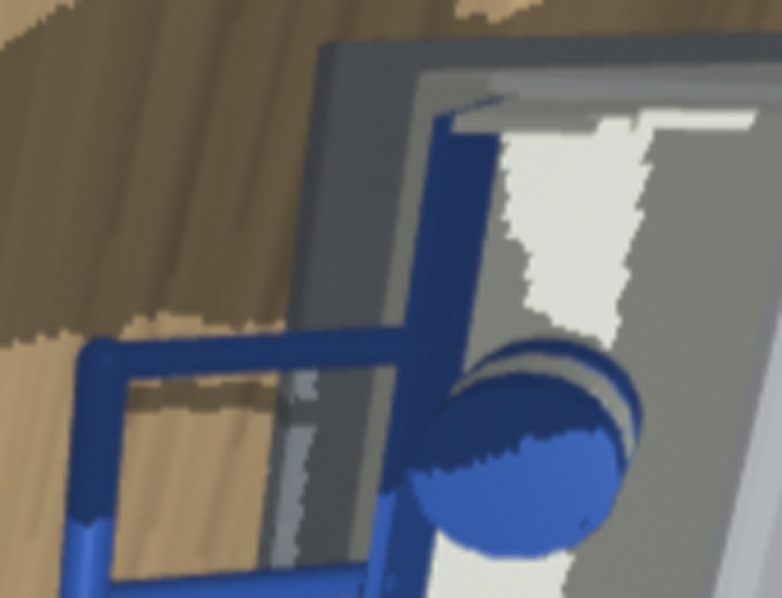

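The bar is at (0.451, 0.201, 0.107), so the bin is fully out. The 37° cylinder model fits the canister in all three views. Next: the grasp poses.

```bash
cat >> h.py <<'E'
Z=np.array([0,0,1.])
CAP=np.array([.5349,.2128,.1059])
def ax(a): a=np.radians(a);return -np.sin(a)*BX+np.cos(a)*Z
E
python3 - <<'E'
from h import *
o=get_obs();w=get_image("wrist")
c,_=ray(w,(0,0));Rt=R.from_rotvec(o["tool_rot"]);print("cam in tool",Rt.inv().apply(c-o["tool_pos"]))
G=CAP-.012*ax(37);a=-ax(35);tcp=G+.005*a;print("tcp",tcp)
pre=tcp-.09*a;print("pre",pre)
for sg in (1,-1):
  print(sg,delta(pre,ori(sg*BY,a)))
print("down only yaw",[delta(pre,ori(sg*BY,-Z)) for sg in (1,-1)], o["q"])
E
```

```text
cam in tool [-0.0002 -0.1282  0.081 ]
tcp [0.5449 0.2139 0.0922]
pre [0.4936 0.2082 0.1659]
1 [126.1017  69.3606   0.8868 -27.4572 -86.9726 -27.5158]
-1 [126.1017  69.3606   0.8868  27.5089  86.8686 -27.4503]
down only yaw [array([126.1017,  69.3606,   0.8868,  -0.0576, -90.0603,  -0.0884]), array([126.1017,  69.3606,   0.8868,   0.0884,  89.9396,  -0.0576])] [ 0.3043 -0.4794  2.0821 -0.      1.54    0.1941]
```

Request:
send_rows(deltas=[[0.5,0.012,0.004,0,2.75,8.7,-2.75],[0.5,0.025,0.008,0,5.5,17.4,-5.5],[0.5,0.038,0.012,0,8.25,26.1,-8.25],[0.5,0.05,0.018,0,11,34.8,-11],[0.5,0.063,0.024,0,13.75,43.5,-13.7],[0.5,0.076,0.032,0,16.5,52.1,-16.5],[0.5,0.088,0.04,0,19.25,60.8,-19.2],[0.5,0.101,0.05,0,22,69.5,-22],[0.5,0.114,0.06,0.001,24.75,78.2,-24.7],[0.5,0.126,0.069,0.001,27.5,86.9,-27.5]])

```text
t: 8.55
tool_pos: [0.4938, 0.2082, 0.1658]
tool_rot: [-0.775, 0.699, -1.343]
contact_force: [-0.4, -0.6, -0.2]
opening: 0.0643
```

Run:
```python
from h import *
o=get_obs();print(o["tool_pos"],o["q"],o["opening"])
G=CAP-.012*ax(37);a=-ax(35);tcp=G+.005*a
print(delta(tcp,ori(-BY,a)))
w=get_image("wrist");cv2.imwrite("pics/w6.png",w["frame"][:,:,::-1]);print(proj(w,[CAP,G]))
s=get_image("side");crop(s,180,60,160,120,4.8,"pics/s6.png")
```

```text
[0.4938 0.2082 0.1658] [ 0.3208 -0.4459  2.2598 -0.1827  0.7344  1.8849] 0.06434460628851965
[-0.2217 89.8028 -0.1606 -0.092  -0.3174  0.1257]
[[277.5104 227.6607]
 [277.5126 221.2411]]
```

View pics/w6.png

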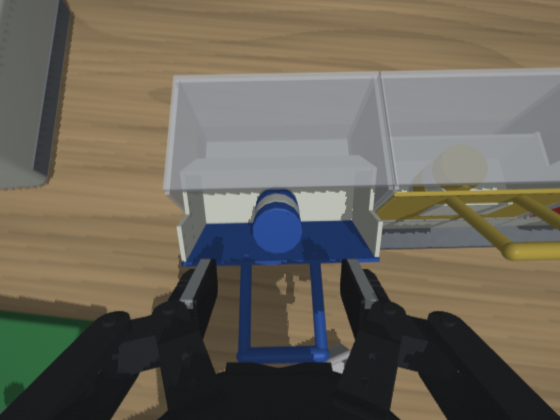

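View pics/s6.png

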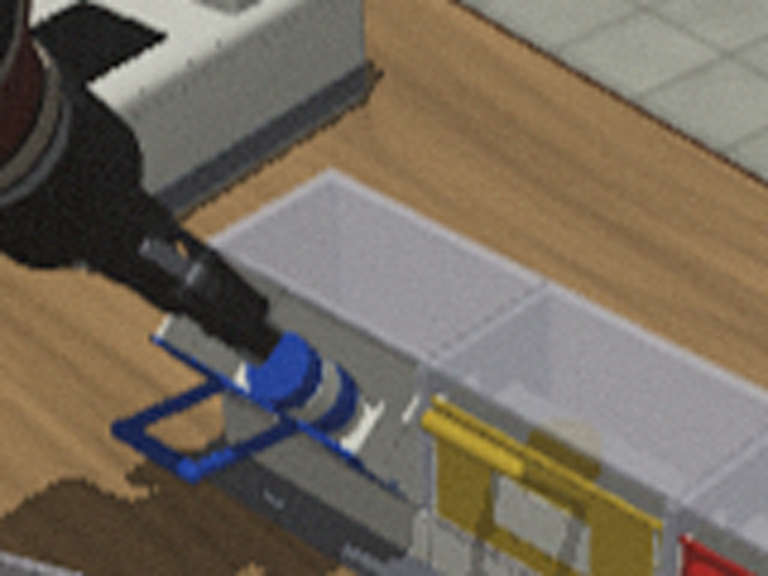

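The cap centre appears at (277,228) in the wrist view, exactly as predicted. Advancing 90 mm along the tool axis.

Request:
send_rows(deltas=[[0.5,0,0.008,0,0,0,0],[0.5,0,0.02,0,0,0,0],[0.5,0,0.032,0,0,0,0],[0.5,0,0.044,0,0,0,0],[0.5,0,0.055,0,0,0,0],[0.5,0,0.065,0,0,0,0],[0.5,0,0.075,0,0,0,0],[0.5,0,0.083,0,0,0,0],[0.5,0,0.089,0,0,0,0],[0.5,0,0.09,0,0,0,0]])

```text
t: 9.9
tool_pos: [0.5449, 0.2142, 0.0932]
tool_rot: [-0.777, 0.695, -1.339]
contact_force: [0.4, 0.4, 0.4]
opening: 0.0642
```

Run:
```python
from h import *
o=get_obs();print(o["tool_pos"],o["contact_force"])
w=get_image("wrist");cv2.imwrite("pics/w7.png",w["frame"][:,:,::-1])
s=get_image("side");crop(s,180,60,160,120,4.8,"pics/s7.png")
```

```text
[0.5449 0.2142 0.0932] [0.3962 0.4094 0.4145]
```

View pics/w7.png

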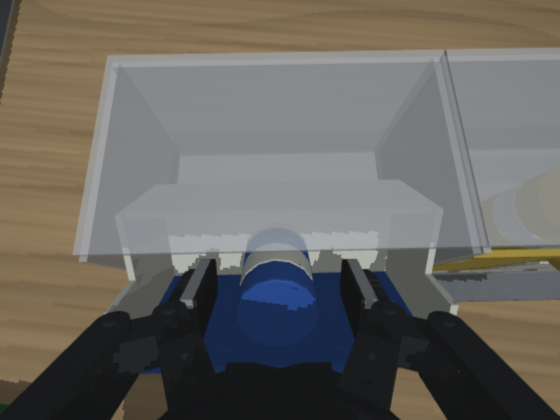

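View pics/s7.png

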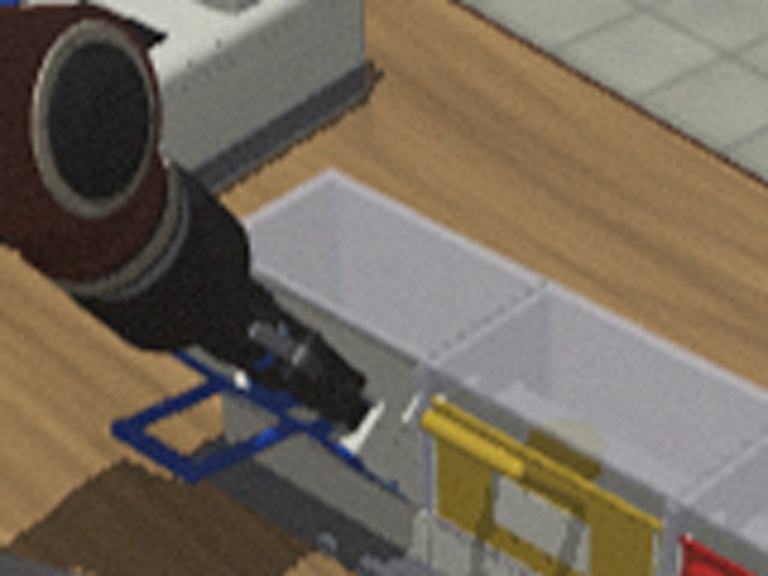

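The canister sits centred between the fingers at (277,290), with no contact. Closing.

Request:
send_rows(deltas=[[-0.5,0,0,0,0,0,0],[-0.5,0,0,0,0,0,0],[-0.5,0,0,0,0,0,0],[-0.5,0,0,0,0,0,0],[-0.5,0,0,0,0,0,0],[-0.5,0,-0.003,0,0,0,0],[-0.5,0,-0.007,0,0,0,0],[-0.5,0,-0.012,0,0,0,0],[-0.5,0,-0.018,0,0,0,0],[-0.5,0,-0.025,0,0,0,0]], newtons=35)

```text
t: 11.25
tool_pos: [0.5301, 0.2125, 0.1141]
tool_rot: [-0.777, 0.696, -1.339]
contact_force: [0.9, -0.4, -0.6]
opening: 0.0352
```

Run:
```python
from h import *
o=get_obs();print(o["tool_pos"],o["contact_force"],o["opening"])
w=get_image("wrist");cv2.imwrite("pics/w8.png",w["frame"][:,:,::-1])
```

```text
[0.5301 0.2125 0.1141] [ 0.8632 -0.3719 -0.5674] 0.035205080184320274
```

View pics/w8.png

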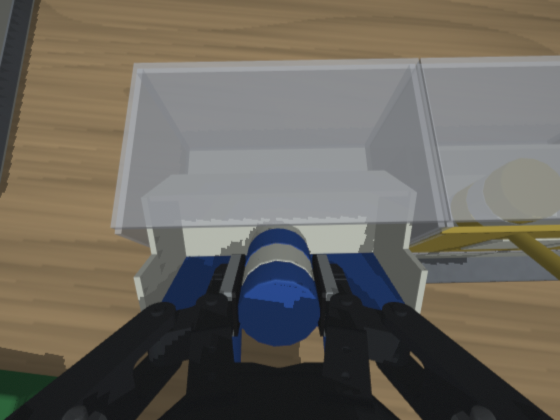

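It is held with a 35 mm opening and moves with the gripper, and the bin stays out. Withdrawing along the axis, then straight up.

Request:
send_rows(deltas=[[-0.5,0,-0.007,0,0,0,0],[-0.5,0,-0.016,0,0,0,0],[-0.5,0,-0.027,0,0,0,0],[-0.5,0,-0.039,0,0,0,0],[-0.5,0,-0.052,0,0,0,0],[-0.5,0,-0.065,0,0,0,0],[-0.5,0,-0.079,0,0,0,0],[-0.5,0,-0.095,0,0,0,0],[-0.5,0,-0.115,0,0,0,0],[-0.5,0,-0.125,0,0,0,0]])

```text
t: 12.55
tool_pos: [0.4589, 0.2048, 0.2181]
tool_rot: [-0.775, 0.694, -1.339]
contact_force: [-0.1, 0.5, -0.3]
opening: 0.035
```

Run:
```python
from h import *
o=get_obs();print(o["tool_pos"],o["q"],o["opening"])
w=get_image("wrist");cv2.imwrite("pics/w9.png",w["frame"][:,:,::-1])
s=get_image("side");cv2.imwrite("pics/s9.png",s["frame"][:,:,::-1])
T=np.array([.458,-.329,0])
# tray-yaw free: candidates of jaw direction at vertical
for y in (-90,-105,-75,-60,-45,-120):
  d=np.array([np.cos(np.radians(y)),np.sin(np.radians(y)),0]);print(y,delta([.458,-.329,.2],ori(d,-Z)))
```

```text
[0.4589 0.2048 0.2181] [ 0.3414 -0.6174  2.2792 -0.1707  0.8843  1.8692] 0.035016342146623844
-90 [530.4831 -20.422  -59.6727 -35.2435   6.1529  -1.994 ]
-105 [530.4831 -20.422  -59.6727 -34.8606  20.6729  -6.6111]
-75 [530.4831 -20.422  -59.6727 -35.2172  -8.3698   2.6243]
-60 [530.4831 -20.422  -59.6727 -34.7814 -22.8888   7.242 ]
-45 [530.4831 -20.422  -59.6727 -33.9302 -37.3975  11.8567]
-120 [530.4831 -20.422  -59.6727 -34.0637  35.1836 -11.2248]
```

View pics/w9.png

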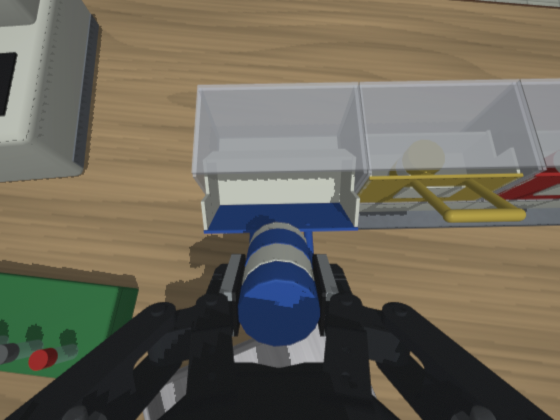

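View pics/s9.png

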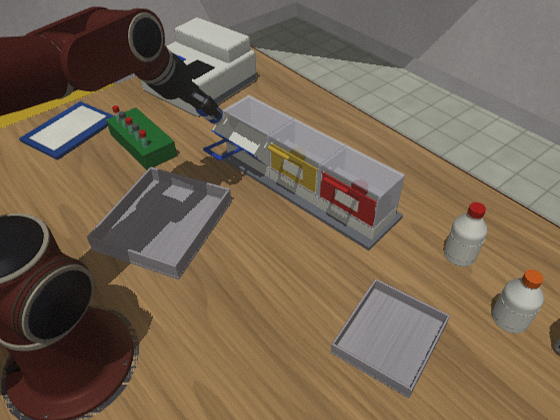

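Run:
```python
from h import *
o=get_obs();p0=o["tool_pos"];R0=R.from_rotvec(o["tool_rot"])
y=np.radians(-76);Rt=ori([np.cos(y),np.sin(y),0],-Z);rv=(R0.inv()*Rt).as_rotvec(degrees=True)
# via: lift first
for p in ([.459,.205,.26],[.458,-.06,.26],[.458,-.329,.24]):
  print(R0.inv().apply(np.array(p)-p0)*1000)
print(rv)
```

```text
[ -0.1496 -34.3608  23.9428]
[263.1053 -52.0388  -0.7622]
[530.4587 -53.0747 -36.5685]
[-35.2316  -7.4016   2.3164]
```

Request:
send_rows(deltas=[[-0.5,0,-0.012,0.008,0,0,0],[-0.5,0.005,-0.03,0.02,-1,0,0],[-0.5,0.025,-0.036,0.022,-4,-1,0.3],[-0.5,0.058,-0.039,0.019,-8,-2,0.5],[-0.5,0.096,-0.042,0.015,-12,-3,0.8],[-0.5,0.136,-0.044,0.012,-17,-3.7,1.1],[-0.5,0.176,-0.047,0.008,-22,-4.6,1.4],[-0.5,0.214,-0.05,0.004,-27,-5.6,1.7],[-0.5,0.245,-0.051,0.001,-31,-6.5,2],[-0.5,0.263,-0.052,-0.001,-35.2,-7.4,2.3]])

```text
t: 13.9
tool_pos: [0.4581, -0.062, 0.2587]
tool_rot: [-1.318, 1.031, -1.027]
contact_force: [0.5, 1.1, -0.2]
opening: 0.0352
```

Run:
```python
from h import *
o=get_obs();print(o["tool_pos"],o["q"],o["opening"])
y=np.radians(-76);Rt=ori([np.cos(y),np.sin(y),0],-Z);print(delta([.458,-.329,.2],Rt))
```

```text
[ 0.4581 -0.062   0.2587] [-0.2941 -0.3584  1.9578 -0.0029  1.5458  1.0344] 0.03521430472006492
[259.1361  59.1422 -63.8897   0.2649  -0.1117   0.0355]
```

Request:
send_rows(deltas=[[-0.5,0.012,0,-0.003,0,0,0],[-0.5,0.038,0.002,-0.009,0,0,0],[-0.5,0.07,0.006,-0.017,0,0,0],[-0.5,0.105,0.012,-0.026,0,0,0],[-0.5,0.142,0.02,-0.035,0,0,0],[-0.5,0.18,0.03,-0.044,0,0,0],[-0.5,0.214,0.04,-0.053,0,0,0],[-0.5,0.241,0.05,-0.06,0,0,0],[-0.5,0.255,0.057,-0.063,0,0,0],[-0.5,0.259,0.059,-0.064,0.3,0,0]])

```text
t: 15.15
tool_pos: [0.4579, -0.327, 0.1992]
tool_rot: [-1.312, 1.026, -1.029]
contact_force: [-0.1, -0.2, -1.3]
opening: 0.036
```

Run:
```python
from h import *
o=get_obs();print(o["tool_pos"],o["q"],o["opening"])
w=get_image("wrist");cv2.imwrite("pics/w10.png",w["frame"][:,:,::-1])
s=get_image("side");crop(s,310,190,200,150,4,"pics/s10.png")
```

```text
[ 0.4579 -0.327   0.1992] [-0.7537 -0.0638  1.8069  0.0028  1.3971  0.5731] 0.03595054064416178
```

View pics/w10.png

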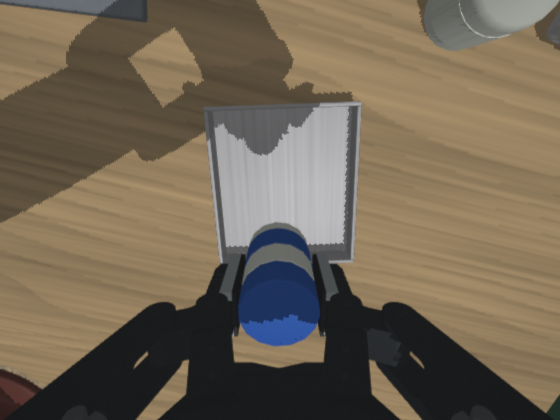

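View pics/s10.png

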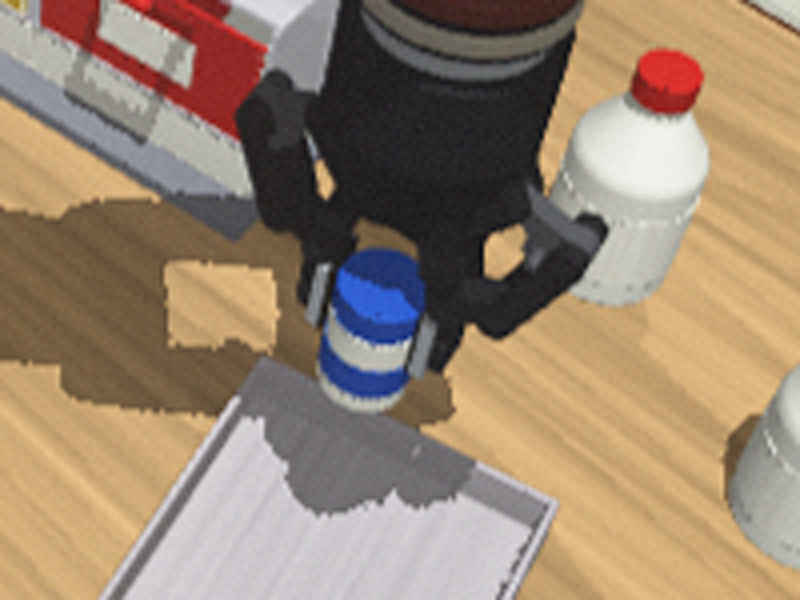

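Run:
```python
from h import *
o=get_obs();Rt=R.from_rotvec(o["tool_rot"]).as_matrix();up=-Rt[:,1]
w=get_image("wrist");s=get_image("side");out=[]
for tilt in (0,4):
  a=R.from_rotvec(np.radians(-tilt)*Rt[:,0]).apply(up)   # tilt about jaw axis
  top=o["tool_pos"]+.017*up
  e1=Rt[:,0];e2=np.cross(a,e1)
  for im,(x0,y0,k,W,H) in ((s,(360,230,6,80,75)),(w,(210,200,4,120,112))):
    f=cv2.resize(im["frame"][y0:y0+H,x0:x0+W,::-1],(400,375),interpolation=cv2.INTER_CUBIC)
    for h,c in ((0,(0,0,255)),(.06,(0,255,0))):
      th=np.linspace(0,2*np.pi,60);P=top-a*h+.018*(np.outer(np.cos(th),e1)+np.outer(np.sin(th),e2))
      q=((proj(im,P)-[x0,y0]+.5)*400/W).astype(np.int32);cv2.polylines(f,[q],True,c,1)
    out.append(f)
cv2.imwrite("pics/ov2.png",cv2.resize(np.vstack([np.hstack(out[:2]),np.hstack(out[2:])]),(640,600)))
```

```text
(no output)
```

View pics/ov2.png

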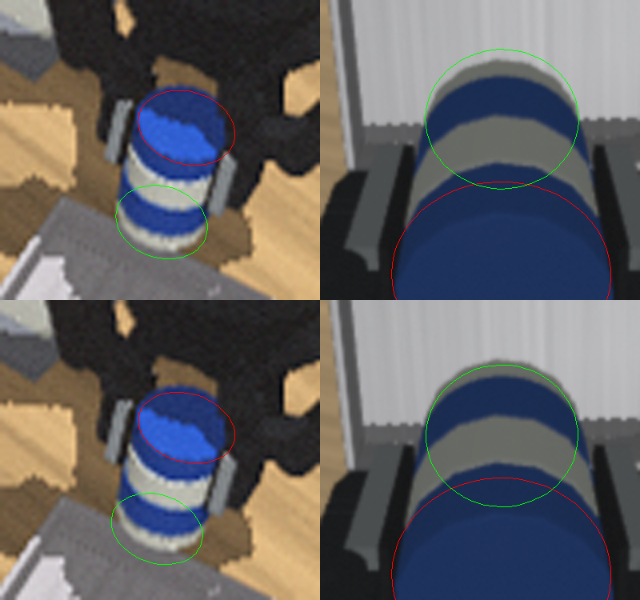

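The canister is nearly upright, within about 3°, with its bottom about 43 mm below the TCP. Lowering to just above the floor.

Request:
send_rows(deltas=[[-0.5,0,0.01,0,0,0,0],[-0.5,0,0.028,0,0,0,0],[-0.5,0,0.05,0,0,0,0],[-0.5,0,0.072,0,0,0,0],[-0.5,0,0.093,0,0,0,0],[-0.5,0,0.112,0,0,0,0],[-0.5,0,0.127,0,0,0,0],[-0.5,0,0.137,0,0,0,0],[-0.5,0,0.143,0,0,0,0],[-0.5,0,0.145,0,0,0,0]])

```text
t: 16.6
tool_pos: [0.4586, -0.3271, 0.0547]
tool_rot: [-1.313, 1.025, -1.03]
contact_force: [0.8, 1.1, -0.5]
opening: 0.0353
```

Run:
```python
from h import *
o=get_obs();print(o["tool_pos"],o["contact_force"])
w=get_image("wrist");cv2.imwrite("pics/w11.png",w["frame"][:,:,::-1])
s=get_image("side");crop(s,310,190,160,120,5,"pics/s11.png")
```

```text
[ 0.4586 -0.3271  0.0547] [ 0.8042  1.0598 -0.5189]
```

View pics/s11.png

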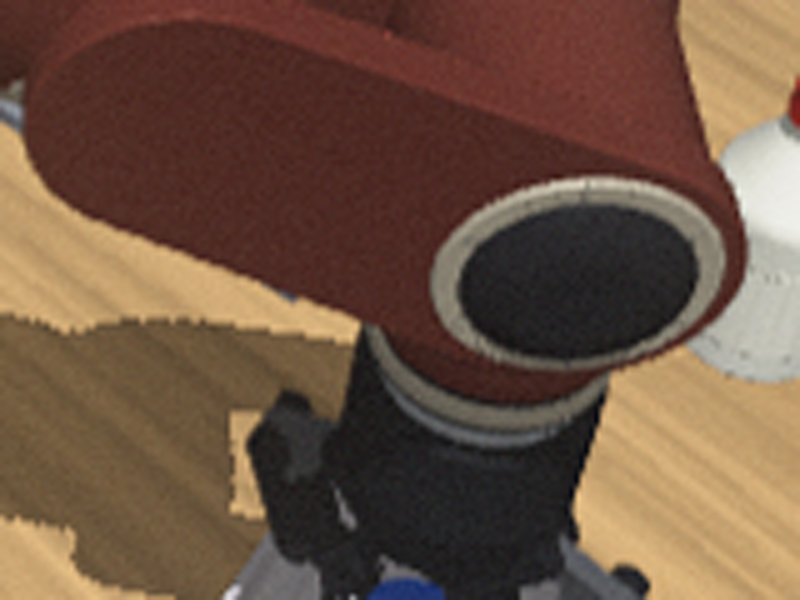

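Request:
send_rows(deltas=[[-0.5,0,0.0005,0,0,0,0],[-0.5,0,0.001,0,0,0,0],[-0.5,0,0.0015,0,0,0,0],[-0.5,0,0.002,0,0,0,0],[-0.5,0,0.0025,0,0,0,0],[-0.5,0,0.003,0,0,0,0],[-0.5,0,0.0035,0,0,0,0],[-0.5,0,0.004,0,0,0,0],[-0.5,0,0.0045,0,0,0,0],[-0.5,0,0.005,0,0,0,0]])

```text
t: 17.95
tool_pos: [0.4585, -0.327, 0.0497]
tool_rot: [-1.313, 1.026, -1.029]
contact_force: [0.6, 0.5, -1.2]
opening: 0.035
```

Request:
send_rows(deltas=[[-0.5,0,0.0003,0,0,0,0],[-0.5,0,0.0006,0,0,0,0],[-0.5,0,0.0009,0,0,0,0],[-0.5,0,0.0012,0,0,0,0],[-0.5,0,0.0015,0,0,0,0],[-0.5,0,0.0018,0,0,0,0],[-0.5,0,0.0021,0,0,0,0],[-0.5,0,0.0024,0,0,0,0],[-0.5,0,0.0027,0,0,0,0],[-0.5,0,0.003,0,0,0,0]])

```text
t: 19.2
tool_pos: [0.4584, -0.327, 0.0467]
tool_rot: [-1.313, 1.026, -1.029]
contact_force: [-0.7, -0.4, -0.6]
opening: 0.0354
```

Run:
```python
from h import *
o=get_obs();print(o["tool_pos"],o["contact_force"])
w=get_image("wrist");cv2.imwrite("pics/w12.png",w["frame"][:,:,::-1])
```

```text
[ 0.4584 -0.327   0.0467] [-0.6889 -0.4346 -0.5643]
```

View pics/w12.png

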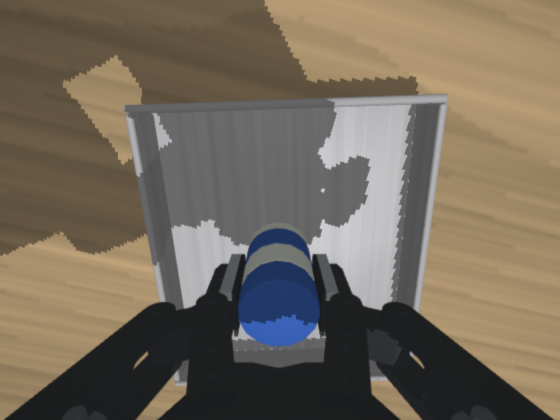

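Request:
send_rows(deltas=[[-0.5,0,0.0004,0,0,0,0],[-0.5,0,0.0008,0,0,0,0],[-0.5,0,0.0012,0,0,0,0],[-0.5,0,0.0016,0,0,0,0],[-0.5,0,0.002,0,0,0,0],[-0.5,0,0.0022,0,0,0,0],[-0.5,0,0.0024,0,0,0,0],[-0.5,0,0.0026,0,0,0,0],[-0.5,0,0.0028,0,0,0,0],[-0.5,0,0.003,0,0,0,0]])

```text
t: 20.5
tool_pos: [0.4585, -0.327, 0.0437]
tool_rot: [-1.313, 1.026, -1.029]
contact_force: [0.4, -1.0, -1.4]
opening: 0.0349
```

Request:
send_rows(deltas=[[-0.5,0,0.0003,0,0,0,0],[-0.5,0,0.0006,0,0,0,0],[-0.5,0,0.0009,0,0,0,0],[-0.5,0,0.0012,0,0,0,0],[-0.5,0,0.0015,0,0,0,0],[-0.5,0,0.0018,0,0,0,0],[-0.5,0,0.0021,0,0,0,0],[-0.5,0,0.0024,0,0,0,0],[-0.5,0,0.0027,0,0,0,0],[-0.5,0,0.003,0,0,0,0]])

```text
t: 21.75
tool_pos: [0.459, -0.327, 0.0425]
tool_rot: [-1.312, 1.026, -1.029]
contact_force: [-2.9, 3.0, 11.8]
opening: 0.0354
```

Run:
```python
from h import *
o=get_obs();print(o["tool_pos"],o["contact_force"],o["wrist_torque"])
w=get_image("wrist");crop(w,200,190,160,120,5,"pics/w13.png");t=get_image("top");crop(t,340,160,140,105,5,"pics/t13.png")
```

```text
[ 0.459  -0.327   0.0425] [-2.913   2.9906 11.8419] [ 0.7647  0.6199 -0.0814]
```

View pics/w13.png

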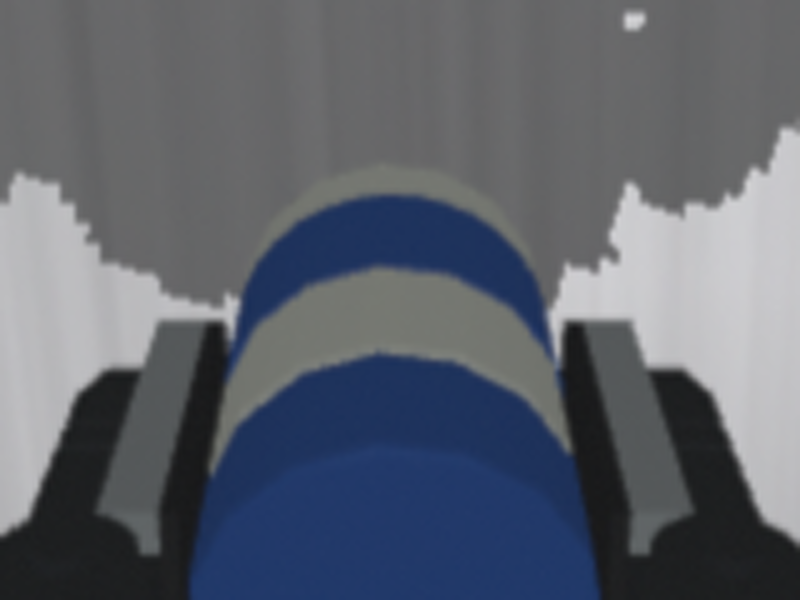

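The canister touches the floor (12 N up). Backing off about 1 mm, then opening slowly.

Request:
send_rows(deltas=[[-0.5,0,-0.0008,0,0,0,0],[-0.5,0,-0.0013,0,0,0,0],[-0.5,0,-0.0013,0,0,0,0],[-0.2,0,-0.0013,0,0,0,0],[-0.1,0,-0.0013,0,0,0,0],[0,0,-0.0013,0,0,0,0],[0.1,0,-0.0013,0,0,0,0],[0.25,0,-0.0013,0,0,0,0],[0.4,0,-0.0013,0,0,0,0],[0.4,0,-0.0013,0,0,0,0]], newtons=20)

```text
t: 23.1
tool_pos: [0.4585, -0.327, 0.042]
tool_rot: [-1.313, 1.026, -1.029]
contact_force: [0.0, 0.1, -0.3]
opening: 0.06
```

Run:
```python
from h import *
o=get_obs();print(o["tool_pos"],o["contact_force"],o["opening"])
w=get_image("wrist");cv2.imwrite("pics/w14.png",w["frame"][:,:,::-1])
```

```text
[ 0.4585 -0.327   0.042 ] [ 0.0353  0.0989 -0.317 ] 0.05996997366489906
```

View pics/w14.png

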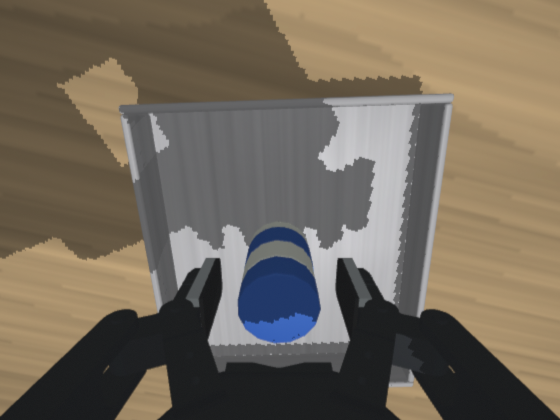

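The canister stands free between the open fingers. Retreating straight up.

Request:
send_rows(deltas=[[0.4,0,-0.005,0,0,0,0],[0.4,0,-0.013,0,0,0,0],[0.4,0,-0.024,0,0,0,0],[0.4,0,-0.037,0,0,0,0],[0.4,0,-0.052,0,0,0,0],[0.4,0,-0.07,0,0,0,0],[0.4,0,-0.1,0,0,0,0],[0.4,0,-0.14,0,0,0,0],[0.4,0,-0.18,0,0,0,0],[0.4,0,-0.2,0,0,0,0]])

```text
t: 24.4
tool_pos: [0.4587, -0.3277, 0.2459]
tool_rot: [-1.313, 1.021, -1.033]
contact_force: [-1.1, -0.7, -0.8]
opening: 0.0596
```

Run:
```python
from h import *
s=get_image("side");cv2.imwrite("pics/s15.png",s["frame"][:,:,::-1]);t=get_image("top");cv2.imwrite("pics/t15.png",t["frame"][:,:,::-1])
o=get_obs();print(o["t"],o["contact_force"],o["tool_pos"])
```

```text
24.5 [-0.1468 -0.4284  0.6511] [ 0.4589 -0.3279  0.2454]
```

View pics/s15.png

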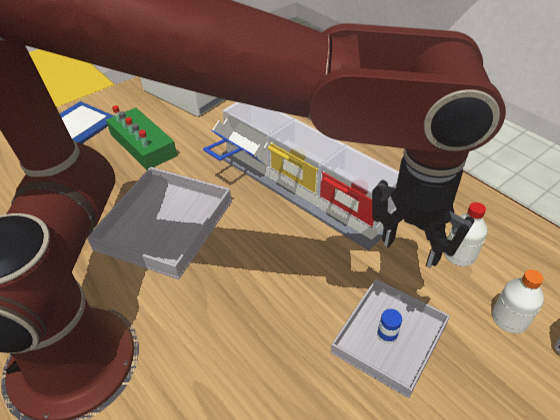

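View pics/t15.png

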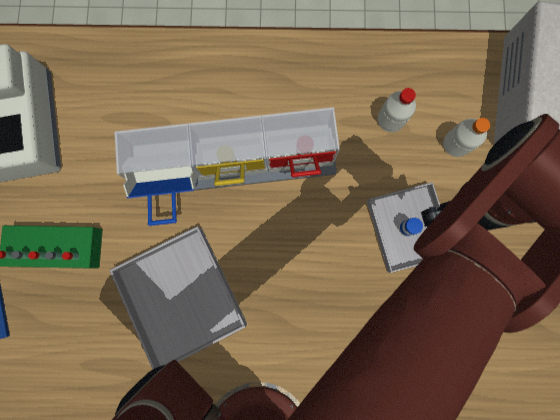

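The canister stands in the small tray, at (391,325) in the side view. The blue bin is out, and yellow and red are unmoved. One numeric check of the bin's angle before handing in.

Run:
```python
from h import *
s=get_image("side");t=get_image("top")
a=(crop(s,195,125,60,50,6.5,"pics/a.png"),crop(t,135,170,60,60,6.5,"pics/b.png"))
f=[cv2.resize(cv2.imread(p),(390,390)) for p in("pics/a.png","pics/b.png")];cv2.imwrite("pics/s16.png",np.hstack(f))
for th in (.65,.6,.55):
  p=np.array([.5055,.2077,.156])+BX*(.045-.045*np.cos(th)-.108*np.sin(th))+Z*(.108*np.cos(th)-.045*np.sin(th)-.108)
  print(th,p,(proj(s,p)-[195,125]+.5)*[6.5,390/50],(proj(t,p)-[135,170]+.5)*6.5)
```

```text
0.65 [0.4497 0.2015 0.1067] [[112.0575 228.1829]] [[176.5432 342.886 ]]
0.6 [0.4527 0.2018 0.1117] [[117.2306 209.6257]] [[171.1548 331.4048]]
0.55 [0.456  0.2022 0.1166] [[123.0141 191.0502]] [[165.8286 319.0767]]
```

View pics/s16.png

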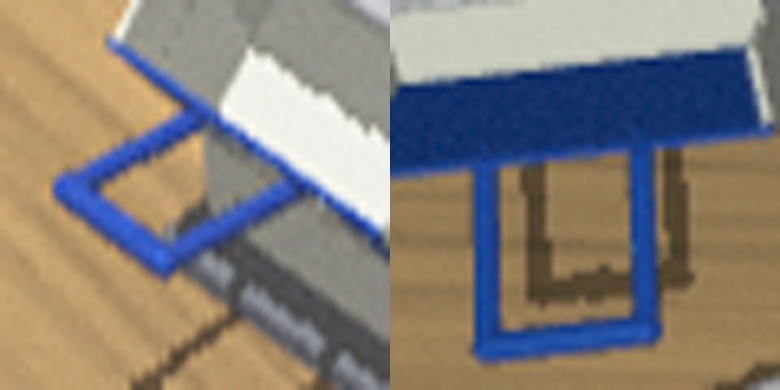

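```bash
python3 -c "
from station import *
print(finish_job())"
```

```text
the job is handed in; nothing more can be done
None
```

The job is done and handed in: I pulled the blue bin out to its stop, lifted out the canister and set it down standing in the 170 × 150 mm tray. It took about 25 s of the 64 s allowed.

**Last checks before handing in:**
- **Blue bin:** the bar's pixel positions in the side and top views match full tilt (0.65 rad) and don't match 0.60.
- **Canister:** it stands free near the middle of the tray.
- **Yellow and red bins:** by eye, both look shut and unmoved.
- **Gripper:** open and about 0.2 m above the canister, touching nothing.

**What didn't go to plan:**
- My first move call had the wrong units and an out-of-range gripper value. It was refused whole, so nothing moved.
- The tray floor was about 4 mm lower than I had worked out, so I crept down until contact at about 12 N. I backed off before opening the gripper.
- Pressing the bin against its stop gave about 30 N upward force, well under the 120 N wrist limit.

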